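Bed the carved printing block flush and swing the clamp bar over it

ROBOT

A 6-joint arm with a two-finger parallel gripper is mounted at the origin on the work surface. World frame = base frame: x ahead of the robot, y to its left, z up, the work surface at z = 0. Lengths are in m, angles in rad, forces in N, time in s.
With the tool pointing down it reaches from about 0.35 to 0.775 m from the base axis. Payload 7.3 kg.
Tool frame: the origin (TCP) lies on the centre line of the jaws, within the pads' length; the fingertips stand 19 mm ahead of it and the grasp point (between the pads) is the TCP; z points along the fingers, y is the line along which they close (so a half turn about z gives the same grasp; the last joint's range is limited). The gripper opens to 92 mm and grips with 3 to 60 N. Pads are 19 mm wide; open, the fingers measure 130 mm over their backs; the gripper's body (75 mm by 190 mm) begins 47 mm behind the grasp point.
Start: joints at [-1.283, 0.342, 1.524, -0, 1.275, -0.146], TCP at [0.221, -0.476, 0.246] pointing down, gripper open.
Joint ranges: [-2.53, 2.53], [-0.77, 2.02], [0.04, 2.7], [-1, 4.14], [0.28, 2.66], [-3.11, 3.11]. Speed limits (rad/s): [2.57, 2.57, 3.14, 3.14, 3.14, 3.14].

INTERFACE

Orientations are given as a 3x3 rotation matrix whose columns are the frame's x, y, z axes.
In Python, from bench import manip, optics, job, nets gives the robot as it stands. The module is installed in compiled form; this text tells all that it offers.
- The arm moves only by the shell command python3 -m pendant 'ROWS' [FORCE]. ROWS is JSON, a list that holds one entry, the list of rows, each a list of 7 numbers: the finger opening in m, from 0 to 0.0918, then the shift along the tool's x, y, z in m, then the turn, a rotation vector about the tool's x, y, z in rad. In form: [[[jaw, dx, dy, dz, wx, wy, wz], ...]]. A call has 1 to 8 rows; each row is the pose to reach, as a shift and turn from the pose commanded when the call began, along the tool's axes at that moment; what a row does not reach only later rows make up. A row lasts 1/8 s, in which the tool goes at most 62.5 mm and 10.7 degrees, less where a joint would pass 70% of its speed; a pose out of reach is approached as far as the arm can. A call with a gripper value outside its range is refused whole. The fingers move at their own pace and stop on an object; FORCE is the grip in N (left out, the last holds). Time passes only in rows, so rows that repeat a pose let the fingers close. It gives the time, the measured TCP pose, the force, the opening and the grip force at its end, in the units of the state.
- manip.observe(): the state, without advancing time (a new reading comes with each control period).
- optics.capture(name): name is "scene" or "top"; returns the picture (480x640x3 uint8, red, green, blue); there is no depth.
- optics.calibration(name): a dict with "vertical_fov" (degrees; the focal length in pixels is half the picture's height over the tangent of half this angle, whatever the lens; pixels are square), "cx", "cy" (the principal point, pixels), "eye" and "rotation" of the camera in the world. Camera axes: x right, y down, z forward; pixel columns grow to the right and rows downward; lengths in m; the calibration is good to about 2 mm. A picture is of the moment at which its call begins. calibration takes no time and is no camera call.
- job.close_job(): hands the job in; it is judged then, once.
Trained networks look in the newest picture that a camera, given by its name, has taken for a name from the list of things; names that differ only in an ending like _2 or _b are one class to them, and where a whole thing is asked for, a point or a joint stands for the part that bears it (a point fixed in the world has none). Each returns a list of dicts, best first, with "conf" (0 to 1); they miss things now and then, are a little off and sometimes report something else, mostly with a low value. They report only what shows in the picture. A call takes as long as a camera call. They do not tell look-alikes from the thing itself.
- nets.boxes_of(thing, camera): "bbox" ([left, top, width, height] in pixels, round what is visible of it).
- nets.silhouettes(thing, camera): "mask" (480x640 bool, what is visible of it) and "bbox" ([left, top, width, height] in pixels, round what is visible of it).
The state is a dict: "t": time; "joint_positions": joint angles; "qvel": joint speeds; "joint_efforts": joint torques, N m; "eef_pos": TCP position; "orientation": TCP orientation; "ft_force": force on the tool from outside, world axes, zero at the start; "ft_torque": the same for the moment, N m; "grip_width": finger opening in m; "gripper_force": force on a finger pad.
Only numpy, scipy, OpenCV 4.12 (cv2) and the standard library are available. Lean on these libraries where they do the work, as an engineer would, in place of code of your own. Each camera call takes 0.05 s, during which the arm holds its last target. There are 200 camera calls.

TASK

Get the carved printing block, which lies loose on the wooden printing bed, into the bed's pocket and press it fully home against the stiff green lift plate, until its face is flush with the bed. Then swing the brass clamp bar round over the block as far as it goes. Leave the ink tin, the seal stone and the blue case where they are.

Things in the scene. Friction and masses are not known exactly. Their poses are not given: they have to be found in the camera images.
- bed: Fixed pale wooden printing bed, x from -95 to +67 mm, y from -200 to +200, flat deck 45 mm above the table. Origin on the table. A darker fence runs the whole length of the +x edge: inner face at x = 52 mm, top 14 mm above the deck. No rim elsewhere. The pocket is in the -y half; the block starts on the plain +y half. Bed yaw is within 0.25 rad.
- pocket (a point): Centre of the pocket's mouth, at deck height (45 mm), axes as the bed's; at bed x 0, y -70 mm. The pocket is 104 mm (x) by 135 mm (y) with plain upright walls, 28 mm deep when the lift plate is fully down; its +x wall is in line with the fence.
- lift_plate (a joint): Green plate that forms the pocket's floor and slides up and down. 0 = raised, floor 16 mm below the deck; 0.012 m = fully down, floor 28 mm below the deck. A friction brake holds it where it is left: it carries the block's weight, and takes about 9 N more to push down.
- block: Loose dark wooden printing block with a red carved face, 100 mm (its x) by 130 mm (its y) by 28 mm thick, about 0.26 kg; too wide to grasp. Origin at the centre of its underside. Starts flat on the +y half of the deck, long side roughly along the bed's y, some way off the fence.
- block_top (a point): Centre of the block's carved top face, 28 mm above its underside.
- clamp_bar (a joint): Brass bar on an upright pivot beyond the pocket's -y end; stays where left, under 2 N to turn. 0 = parked, pointing to the bed's -x; grows clockwise seen from above to its stop at 1.571 rad, pointing to bed +y over the block's middle. 18 mm wide, from 3 to 17 mm above the deck, reaches 116 mm from the pivot; a block over 3 mm proud of the deck stops it.
- bar_pivot (a point): The bar's pivot axis, at bed x 0, y -168 mm, 10 mm above the deck.
- bar_handle (a point): Upright black handle pin on the bar, 16 mm in diameter, 105 mm from the pivot; this point is its middle, 34 mm above the deck; the pin stands from the bar's top (17 mm) to 51 mm above the deck.
- ink_tin: Bystander: round white and blue ceramic ink tin, 78 mm in diameter, 30 mm high, standing on the table. Origin under it.
- seal_stone: Bystander: grey marble seal stone, 36 x 36 x 60 mm, standing upright on the table. Origin under it.
- pencil_case: Bystander: blue pencil case of hard plastic, 150 x 50 x 22 mm, lying on the table. Origin under it.
Mind the look-alikes: they are no part of the job. Several things have the shape of the block; the one meant has the colours described above.

How it is judged:
On the way, in this order (a step that is already met when the one before it is completed fails the run):
1. the block is in the pocket with its face flush with the deck (z of block_top in the frame of pocket between -0.004 and 0.002 m and horizontal distance between block_top and pocket below 0.007 m and angle between block's own z axis and vertical below 0.03 rad), for 0.2 s.
2. the clamp bar is swung over the seated block (all of step 1 and value of joint clamp_bar above 1.4 rad), for 0.2 s.
At the end, for the whole second after the job is handed in: The block lies in the pocket, at rest, level to 0.03 rad, its face no more than 2 mm above and 4 mm below the deck, its centre within 7 mm of the pocket's; the clamp bar is at 1.4 rad or more, over the block (all of step 2 and linear speed of block below 0.02 m/s); the robot touches nothing.
It fails at once if the ink tin is moved by more than 20 mm (distance of ink_tin from where it was at the start of the episode above 0.02 m).
It fails at once if the seal stone is moved by more than 20 mm (distance of seal_stone from where it was at the start of the episode above 0.02 m).
It fails at once if the pencil case is moved by more than 20 mm (distance of pencil_case from where it was at the start of the episode above 0.02 m).
It also fails if it takes over 72 s, if anything falls off the work surface, if the arm or the gripper's body presses on something with over 40 N, if the wrist force passes 120 N, or if a joint passes its speed limit or range.

## Working session

There is one attempt and no reset: what is moved stays moved. The work goes in short steps, Python scripts to look and compute and a shell command to move; the robot and the scene stay as the last step left them, time stands still between calls to the robot, and variables do not carry over. Pictures are saved under pics/ and viewed, at most 10 in all, crops included, and the job is handed in when it is done.

```bash
mkdir -p pics; python3 - <<'E'
from bench import manip, optics
import cv2,numpy as np
for n in("top","scene"):
    im=optics.capture(n);cv2.imwrite(f"pics/{n}0.png",im[:,:,::-1]);c=optics.calibration(n);print(n,c)
s=manip.observe();print(s['t'],s['eef_pos'],s['orientation'],s['ft_force'])
E
```

```text
top {'vertical_fov': 51.10206451200777, 'cx': 323.7964874783558, 'cy': 236.45647935923773, 'eye': array([ 0.40069675, -0.01017039,  1.09100568]), 'rotation': array([[ 0.01628411, -0.99500577,  0.0984802 ],
       [-0.99975743, -0.01474238,  0.01636267],
       [-0.01482912, -0.09872277, -0.99500448]])}
scene {'vertical_fov': 56.21015615001012, 'cx': 322.3171779988535, 'cy': 242.86069972575004, 'eye': array([1.34457881, 0.11619761, 0.71186696]), 'rotation': array([[-0.12505806,  0.57500614, -0.80853474],
       [ 0.99214579,  0.07027325, -0.10348137],
       [-0.00268406, -0.81512552, -0.57927816]])}
0.1 [ 0.2205899  -0.47605536  0.24513944] [[ 9.07364978e-01  4.20343481e-01 -3.92692752e-04]
 [ 4.20343628e-01 -9.07364118e-01  1.26187031e-03]
 [ 1.74103645e-04 -1.31004282e-03 -9.99999127e-01]] [ 0.05242036  0.7403672  -0.68501618]
```

View pics/top0.png

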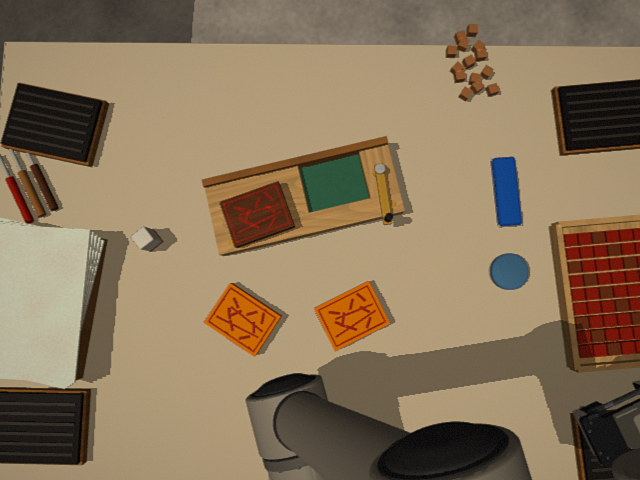

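View pics/scene0.png

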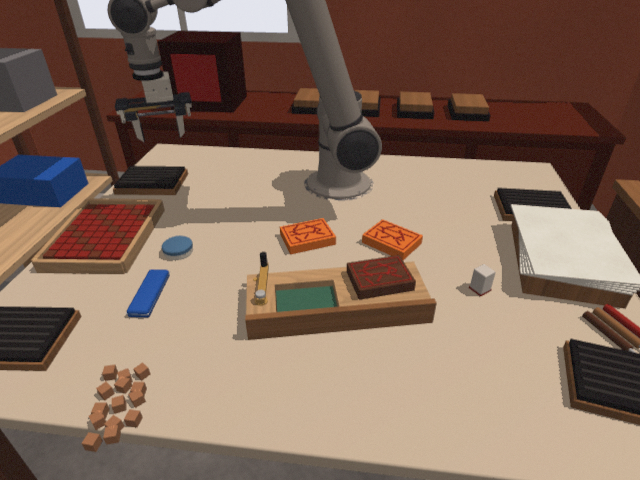

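```bash
python3 - <<'E'
import cv2
im=cv2.imread("pics/top0.png")[125:265,195:415]
cv2.imwrite("pics/crop0.png",cv2.resize(im,None,fx=3.6,fy=3.6,interpolation=cv2.INTER_CUBIC))
E
```

```text
(no output)
```

View pics/crop0.png

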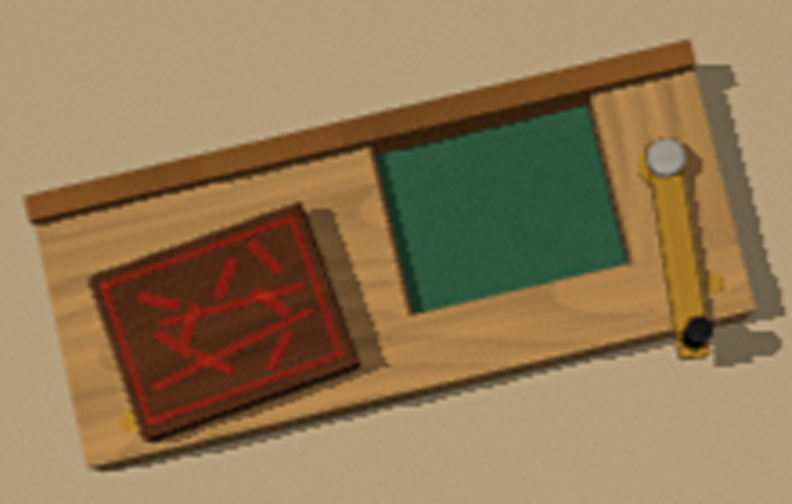

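```bash
cat > h.py <<'E'
import numpy as np
from scipy.optimize import least_squares
from bench import optics
def proj(P,n="top"):
    c=optics.calibration(n);f=240/np.tan(np.radians(c["vertical_fov"])/2)
    q=(np.atleast_2d(P)-c["eye"])@c["rotation"]
    return np.c_[c["cx"]+f*q[:,0]/q[:,2],c["cy"]+f*q[:,1]/q[:,2]]
def place(p,L):
    c,s=np.cos(p[2]),np.sin(p[2]);L=np.array(L,float)
    return np.c_[p[0]+c*L[:,0]-s*L[:,1],p[1]+s*L[:,0]+c*L[:,1],L[:,2]]
def fit(L,px,n="top",p0=(.5,0,0)):
    r=least_squares(lambda p:(proj(place(p,L),n)-px).ravel(),p0,loss="soft_l1")
    return r.x,(proj(place(r.x,L),n)-px)
def rz(a): c,s=np.cos(a),np.sin(a); return np.array([[c,-s],[s,c]])
E
python3 - <<'E'
from h import *
cv=lambda a:np.array(a)/3.6+[195,125]-.36
L=np.array([[67,200,59],[67,-200,59],[52,200,59],[52,-200,59],[-95,200,45],[-95,-200,45],[-52,-2.5,45],[-52,-137.5,45]])/1e3
b,r=fit(L,cv([[25,197],[690,42],[32,220],[695,68],[90,467],[752,312],[411,313],[627,264]]));print("bed",b,r.round(1).tolist())
B=np.array([[50,-65,73],[50,65,73],[-50,65,73],[-50,-65,73]])/1e3
k,r=fit(B,cv([[300,205],[92,277],[150,438],[357,362]]));print("blk",k,r.round(1).tolist())
print("blk in bed",rz(b[2]).T@(k[:2]-b[:2]),k[2]-b[2])
for n,q in dict(pocket=[0,-.07,.045],pivot=[0,-.168,.055],handle0=[-.105,-.168,.079]).items(): print(n,place(b,[q]))
from bench import nets
for t in("ink_tin","seal_stone","pencil_case"): print(t,[(d["conf"],d["bbox"]) for d in nets.boxes_of(t,"top")][:1])
E
```

```text
bed [0.6036577  0.05578809 0.2454795 ] [[-0.5, -0.3], [0.3, -0.4], [-1.0, 0.1], [0.6, -0.8], [-1.1, 0.2], [0.9, -0.2], [-0.6, 1.2], [1.8, 0.2]]
blk [0.54689306 0.14419722 0.36618384] [[0.8, -1.4], [-0.9, 0.0], [-1.2, 0.8], [1.3, 0.1]]
blk in bed [-0.03357758  0.09955374] 0.12070434505834352
pocket [[ 0.62066921 -0.01211338  0.045     ]]
pivot [[ 0.64448531 -0.10717543  0.055     ]]
handle0 [[ 0.54263312 -0.13269268  0.079     ]]
ink_tin [(0.61, [487.1, 254.4, 40.1, 36.4])]
seal_stone [(0.67, [136.7, 228.8, 26.0, 19.7])]
pencil_case [(0.56, [489.5, 155.2, 30.7, 70.6])]
```

The candidates are the dark block with the red carving on the bed at top-view pixel (257,213), and two orange look-alikes lying on the table at (243,319) and (352,315). Only the one on the bed has dark wood and a red face, and the crop confirms it. The plan is to push it against the fence with two fingers, slide it along the fence into the pocket, press it down, then swing the bar.

```bash
cat >> h.py <<'E'
BED=np.array([0.6037,0.0558,0.2455])
def go(bx,by,z,yaw):
    "shift and turn in tool axes to bed point, height z, tool-x yaw relative to bed"
    from bench import manip; from scipy.spatial.transform import Rotation as Ro
    s=manip.observe();R=s["orientation"];t=place(BED,[[bx,by,z]])[0];a=BED[2]+yaw
    T=np.array([[np.cos(a),np.sin(a),0],[np.sin(a),-np.cos(a),0],[0,0,-1]])
    print((R.T@(t-s["eef_pos"])).round(4),Ro.from_matrix(R.T@T).as_rotvec().round(3))
def where():
    from bench import manip
    s=manip.observe();p=s["eef_pos"];q=rz(BED[2]).T@(p[:2]-BED[:2]);R=s["orientation"]
    print("t",round(s["t"],2),"bed xy",q.round(4),"z",p[2].round(4),"yaw",round(np.arctan2(R[1,0],R[0,0])-BED[2],3),"F bed",(rz(BED[2]).T@s["ft_force"][:2]).round(1),s["ft_force"][2].round(1),"w",round(s["grip_width"],3))
E
python3 -c "
from h import *
go(-.118,.1,.16,0)"
```

```text
[ 0.474  -0.442   0.0858] [-0.001 -0.     0.188]
```

```bash
python3 -m pendant '[[[0.07,0.237,-0.221,0.02,0,0,0.1],[0.07,0.237,-0.221,0.02,0,0,0.1],[0.07,0.237,-0.221,0.02,0,0,0.1],[0.07,0.237,-0.221,0.02,0,0,0.1],[0.07,0.474,-0.442,0.086,0,0,0.188],[0.07,0.474,-0.442,0.086,0,0,0.188],[0.07,0.474,-0.442,0.086,0,0,0.188],[0.07,0.474,-0.442,0.086,0,0,0.188]]]' 20; python3 -c "
from h import *
where();go(-.118,.1,.16,0)"
```

```text
t: 1.25
eef_pos: [0.4082, -0.0154, 0.1867]
orientation: [[0.97, 0.243, 0.001], [0.243, -0.97, -0.0], [0.001, 0.001, -1.0]]
ft_force: [0.2, -0.1, 0.5]
grip_width: 0.0701
gripper_force: 0.0
t 1.25 bed xy [-0.207  -0.0215] z 0.1867 yaw 0.0 F bed [ 0.2 -0.2] 0.5 w 0.07
[ 0.089  -0.1215  0.0267] [ 0.001 -0.001  0.   ]
```

```bash
python3 -m pendant '[[[0.07,0.088,-0.121,0.026,0,0,0],[0.07,0.088,-0.121,0.026,0,0,0],[0.07,0.088,-0.121,0.026,0,0,0],[0.07,0.088,-0.121,0.026,0,0,0],[0.07,0.088,-0.121,0.026,0,0,0]]]' | head -1; python3 - <<'E'
from h import *
import cv2
where();go(-.118,.1,.074,0)
im=optics.capture("scene")[180:380,180:500,::-1]
cv2.imwrite("pics/s1.png",cv2.resize(im,None,fx=2.4,fy=2.4))
E
```

```text
t: 1.88
t 1.88 bed xy [-0.1206  0.0973] z 0.1607 yaw 0.0 F bed [-1.4  0.7] -0.4 w 0.07
[ 0.0026 -0.0027  0.0867] [0.    0.001 0.   ]
```

View pics/s1.png

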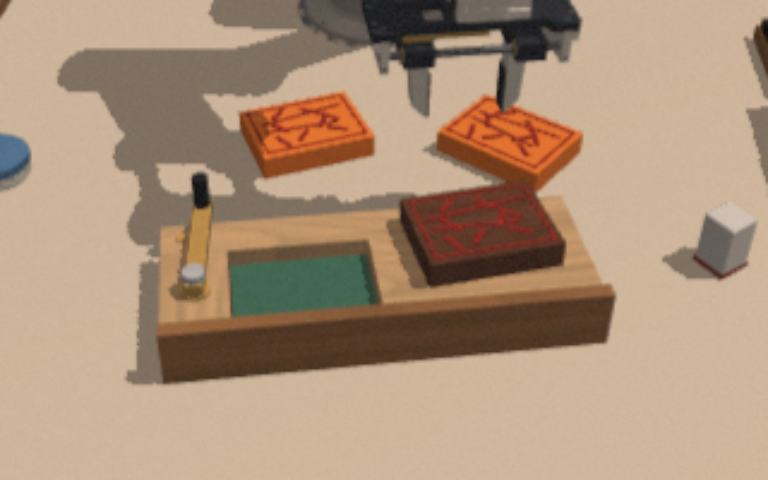

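The picture shows the open fingers (crop pixels (420,100) and (510,95)) behind the dark block at (480,230), spread across its long side. They are clear of everything, so I'll descend and push toward the fence.

```bash
python3 -m pendant '[[[0.07,0.002,0,0.043,0,0,0],[0.07,0.002,0,0.086,0,0,0],[0.07,0.002,0,0.086,0,0,0],[0.07,0.01,0,0.086,0,0,0],[0.07,0.018,0,0.086,0,0,0],[0.07,0.026,0,0.086,0,0,0],[0.07,0.034,0,0.086,0,0,0],[0.07,0.042,0,0.086,0,0,0]]]' | head -1; python3 -c "
from h import *
where()"
python3 -m pendant '[[[0.07,0.006,0,0,0,0,0],[0.07,0.012,0,0,0,0,0]]]' |head -1;  python3 -c "
from h import *
where()"
```

```text
t: 2.92
t 2.92 bed xy [-0.0778  0.0979] z 0.0748 yaw 0.001 F bed [-3.1 -0.4] 1.9 w 0.07
t: 3.18
t 3.17 bed xy [-0.0659  0.0978] z 0.0746 yaw 0.0 F bed [-2.8  0.1] 2.2 w 0.07
```

```bash
python3 -m pendant '[[[0.07,0.004,0,0,0,0,0],[0.07,0.008,0,0,0,0,0]]]' |head -1;  python3 -c "
from h import *
where()"; python3 -m pendant '[[[0.07,0.001,0,0,0,0,0],[0.07,0.003,0,0,0,0,0],[0.07,0.003,0,0,0,0,0]]]' |head -1;  python3 -c "
from h import *
where()"
```

```text
t: 3.42
t 3.42 bed xy [-0.0588  0.0978] z 0.0746 yaw 0.001 F bed [-14.7  -1.8] 10.4 w 0.07
t: 3.8
t 3.8 bed xy [-0.0588  0.0978] z 0.0745 yaw 0.001 F bed [-15.7  -1.9] 10.5 w 0.07
```

The block is up against the fence (15 N reaction). Next I'll back off, lift, turn and go to its +y end.

```bash
python3 -m pendant '[[[0.05,-0.025,0,0,0,0,0],[0.05,-0.025,0,-0.06,0,0,0],[0.05,-0.025,0,-0.06,0,0,0]]]' |head -1;  python3 -c "
from h import *
where();go(.003,.193,.13,1.5708)"
```

```text
t: 4.18
t 4.17 bed xy [-0.0767  0.0975] z 0.1388 yaw 0.0 F bed [ 0.4 -0. ] 0.1 w 0.051
[ 0.0797 -0.0955  0.0095] [ 0.009 -0.007 -1.571]
```

```bash
python3 -m pendant '[[[0.05,0.083,-0.0955,0.005,0,0,-1.571],[0.05,0.083,-0.0955,0.005,0,0,-1.571],[0.05,0.083,-0.0955,0.005,0,0,-1.571],[0.05,0.083,-0.0955,0.005,0,0,-1.571],[0.05,0.083,-0.0955,0.005,0,0,-1.571],[0.05,0.083,-0.0955,0.005,0,0,-1.571],[0.05,0.083,-0.0955,0.005,0,0,-1.571],[0.05,0.083,-0.0955,0.005,0,0,-1.571]]]' |head -1; python3 -c "
from h import *
where();go(.003,.193,.13,1.5708)"
```

```text
t: 5.18
t 5.17 bed xy [0.0033 0.1934] z 0.1288 yaw 1.506 F bed [-1.2  0.8] 0.4 w 0.05
[-0.0004 -0.0003 -0.0012] [ 0.    -0.    -0.064]
```

```bash
python3 -m pendant '[[[0.05,0,0,-0.001,0,0,-0.07],[0.05,0,0,-0.001,0,0,-0.07],[0.05,0,0,-0.001,0,0,-0.07]]]' |head -1; python3 - <<'E'
from h import *
import cv2
where();go(.003,.193,.072,1.5708)
im=optics.capture("scene")[180:380,180:500,::-1]
cv2.imwrite("pics/s2.png",cv2.resize(im,None,fx=2.4,fy=2.4))
E
```

```text
t: 5.55
t 5.55 bed xy [0.0031 0.1934] z 0.1302 yaw 1.569 F bed [-0.5 -1. ] 0.1 w 0.05
[-0.0004 -0.0001  0.0582] [-0.     0.    -0.002]
```

View pics/s2.png

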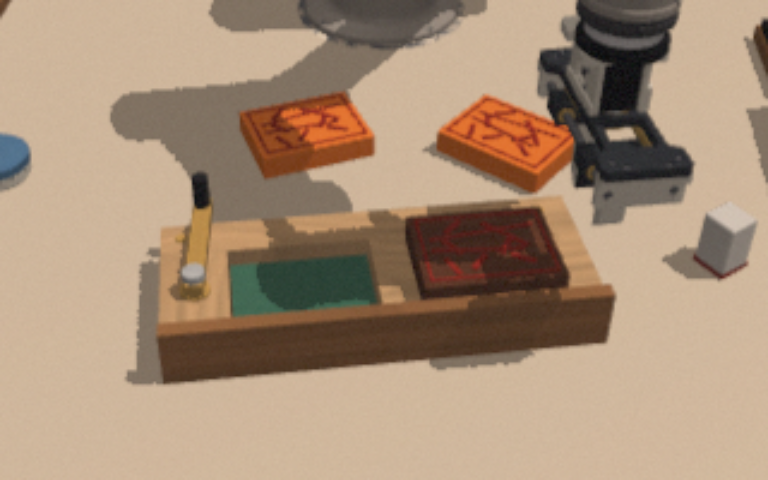

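The block (485,250) now sits square on the fence and the gripper (610,170) is just beyond its +y end. I'll descend and push toward -y.

```bash
python3 -m pendant '[[[0.05,0,0,0.06,0,0,0],[0.05,0,0,0.06,0,0,0],[0.05,-0.01,0,0.06,0,0,0],[0.05,-0.02,0,0.06,0,0,0],[0.05,-0.03,0,0.06,0,0,0],[0.05,-0.04,0,0.06,0,0,0],[0.05,-0.05,0,0.06,0,0,0],[0.05,-0.06,0,0.06,0,0,0]]]' |head -1; python3 -c "
from h import *
where()"
python3 -m pendant '[[[0.05,-0.01,0,0,0,0,0],[0.05,-0.02,0,0,0,0,0],[0.05,-0.03,0,0,0,0,0],[0.05,-0.04,0,0,0,0,0],[0.05,-0.05,0,0,0,0,0]]]' |head -1; python3 -c "
from h import *
where()"
```

```text
t: 6.6
t 6.6 bed xy [0.0029 0.1327] z 0.0708 yaw 1.57 F bed [0.2 1.9] 2.8 w 0.05
t: 7.22
t 7.22 bed xy [0.0028 0.0827] z 0.0706 yaw 1.57 F bed [-0.1  3.3] 2.5 w 0.05
```

```bash
python3 -m pendant '[[[0.05,-0.01,0,0,0,0,0],[0.05,-0.02,0,0,0,0,0],[0.05,-0.03,0,0,0,0,0],[0.05,-0.04,0,0,0,0,0]]]' |head -1; python3 -c "
from h import *
where()"
python3 -m pendant '[[[0.05,-0.008,0,0,0,0,0],[0.05,-0.016,0,0,0,0,0],[0.05,-0.022,0,0,0,0,0]]]' |head -1; python3 - <<'E'
from h import *
import cv2
where()
im=optics.capture("scene")[200:360,210:450,::-1]
cv2.imwrite("pics/s3.png",cv2.resize(im,None,fx=3,fy=3))
E
```

```text
t: 7.72
t 7.72 bed xy [0.0029 0.0426] z 0.0707 yaw 1.57 F bed [-0.1  1.7] 0.6 w 0.05
t: 8.1
t 8.1 bed xy [0.0027 0.0208] z 0.0705 yaw 1.57 F bed [-0.3  0.8] -0.8 w 0.05
```

View pics/s3.png

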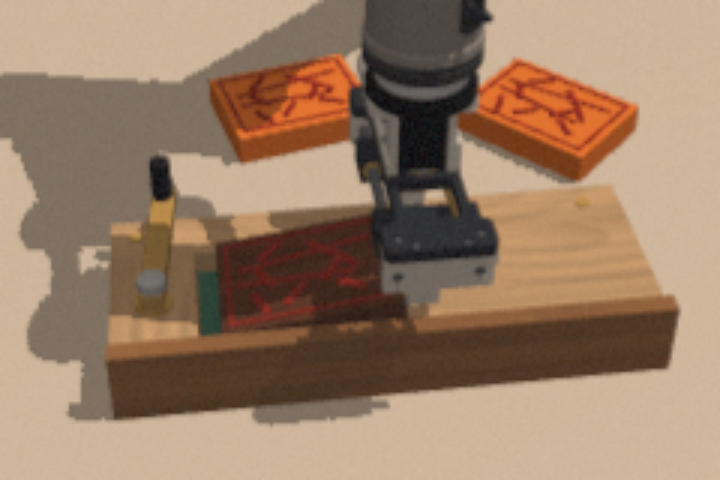

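The block's front (220,290) has dipped onto the green plate and its tail is still on the deck by the fingers (410,280). I'll push the last 15 mm slowly.

```bash
python3 -m pendant '[[[0.05,-0.005,0,0,0,0,0],[0.05,-0.01,0,0,0,0,0],[0.05,-0.0125,0,0,0,0,0],[0.05,-0.0125,0,0,0,0,0]]]' |head -1; python3 -c "
from h import *
where()"
python3 -m pendant '[[[0.05,-0.002,0,0,0,0,0],[0.05,-0.004,0,0,0,0,0],[0.05,-0.004,0,0,0,0,0]]]' |head -1; python3 -c "
from h import *
where()"
```

```text
t: 8.65
t 8.65 bed xy [0.0029 0.0085] z 0.0708 yaw 1.57 F bed [-0.5 -1. ] -0.3 w 0.05
t: 9.02
t 9.03 bed xy [0.0028 0.0048] z 0.0707 yaw 1.57 F bed [0.3 0.9] -0.6 w 0.05
```

```bash
python3 -m pendant '[[[0.05,0.02,0,0,0,0,0],[0.05,0.07,0,-0.06,0,0,0],[0.05,0.12,0,-0.1,0,0,0],[0.05,0.12,0,-0.1,0,0,0],[0.05,0.12,0,-0.1,0,0,0]]]' |head -1; python3 - <<'E'
from h import *
import cv2
where()
a=optics.capture("scene")[240:350,220:420,::-1];b=optics.capture("top")[125:235,260:420,::-1]
cv2.imwrite("pics/s4.png",np.hstack([cv2.resize(x,None,fx=2.2,fy=2.2,interpolation=cv2.INTER_CUBIC) for x in(a,b)]))
E
```

```text
t: 9.65
t 9.65 bed xy [0.0029 0.1261] z 0.1711 yaw 1.573 F bed [ 0.3 -0.4] 1.0 w 0.05
```

View pics/s4.png

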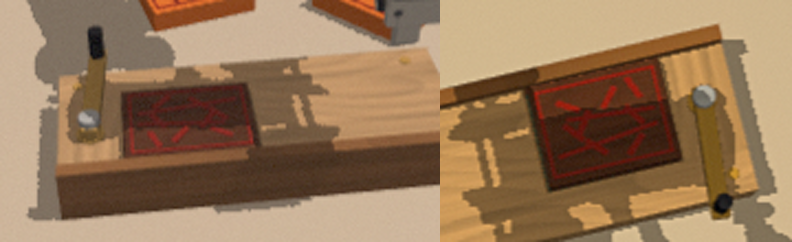

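The block is in the pocket: the scene half shows it at (190,120), the top half at (605,125). Next I'll press at its centre.

```bash
python3 -m pendant '[[[0.05,-0.098,0,0,0,0,0],[0.05,-0.196,0,0,0,0,0],[0.05,-0.196,0,0,0,0,0],[0.05,-0.196,0,0.04,0,0,0],[0.05,-0.196,0,0.085,0,0,0],[0.05,-0.196,0,0.085,0,0,0]]]' |head -1; python3 -c "
from h import *
where();go(0,-.07,.064,1.5708)"
```

```text
t: 10.5
t 10.5 bed xy [-0.0008 -0.0716] z 0.0807 yaw 1.568 F bed [-0.4 -0.5] 0.9 w 0.05
[0.0015 0.001  0.0167] [-0.01  -0.004 -0.003]
```

```bash
python3 -m pendant '[[[0.05,0,0,0.004,0,0,0],[0.05,0,0,0.008,0,0,0],[0.05,0,0,0.012,0,0,0],[0.05,0,0,0.016,0,0,0],[0.05,0,0,0.019,0,0,0],[0.05,0,0,0.019,0,0,0]]]' |head -1; python3 -c "
from h import *
where()"
```

```text
t: 11.25
t 11.25 bed xy [ 0.0034 -0.0712] z 0.0675 yaw 1.571 F bed [ 1.  -0.6] 3.9 w 0.05
```

```bash
python3 -m pendant '[[[0.05,0,0,0.003,0,0,0],[0.05,0,0,0.003,0,0,0]]]' |head -1; python3 -c "
from h import *
where()"; python3 -m pendant '[[[0.05,0,0,0.003,0,0,0],[0.05,0,0,0.003,0,0,0]]]' |head -1; python3 -c "
from h import *
where()"
```

```text
t: 11.5
t 11.5 bed xy [ 0.0034 -0.0713] z 0.0643 yaw 1.57 F bed [ 2.1 -0. ] 3.6 w 0.05
t: 11.75
t 11.75 bed xy [ 0.0035 -0.0712] z 0.064 yaw 1.571 F bed [-4.7  2.6] 21.0 w 0.05
```

```bash
python3 -m pendant '[[[0.05,0,0,0.002,0,0,0],[0.05,0,0,0.002,0,0,0],[0.05,0,0,0.002,0,0,0]]]' |head -1; python3 -c "
from h import *
where()"; python3 -m pendant '[[[0.05,0,0,-0.03,0,0,0],[0.0,0,0,-0.1,0,0,0],[0.0,-0.04,0.06,-0.1,0,0,0],[0,-0.07,0.12,-0.1,0,0,0],[0,-0.1,0.18,-0.1,0,0,0],[0,-0.1,0.18,-0.1,0,0,0]]]' |head -1; python3 - <<'E'
from h import *
import cv2
where()
a=optics.capture("scene")[240:350,220:420,::-1];b=optics.capture("top")[125:235,260:420,::-1]
cv2.imwrite("pics/s5.png",np.hstack([cv2.resize(x,None,fx=2.2,fy=2.2,interpolation=cv2.INTER_CUBIC) for x in(a,b)]))
E
```

```text
t: 12.12
t 12.12 bed xy [ 0.0036 -0.0713] z 0.0639 yaw 1.571 F bed [-9.2  3.2] 34.4 w 0.05
t: 12.88
t 12.88 bed xy [ 0.1835 -0.1722] z 0.157 yaw 1.57 F bed [ 1.4 -0.3] 0.6 w 0.005
```

View pics/s5.png

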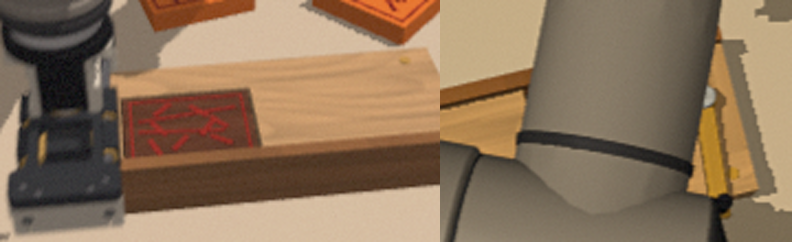

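The block's face looks level with the deck (scene half (190,120)). The gripper is clear but on the +x side, because tool y is bed +x. I'll move it behind the handle pin.

```bash
python3 -m pendant '[[[0,-0.035,-0.06,0,0,0,0],[0,-0.035,-0.12,0,0,0,0],[0,-0.035,-0.18,0,0,0,0],[0,-0.035,-0.24,0,0,0,0],[0,-0.035,-0.289,0,0,0,0],[0,-0.035,-0.289,0,0,0,0],[0,-0.035,-0.289,0,0,0,0]]]' |head -1; python3 - <<'E'
from h import *
import cv2
where();go(-.105,-.207,.086,1.5708)
c=optics.capture("top")[100:260,260:440,::-1]
a=optics.capture("scene")[200:360,200:420,::-1]
cv2.imwrite("pics/s6.png",np.hstack([cv2.resize(x,None,fx=1.9,fy=1.9,interpolation=cv2.INTER_CUBIC) for x in(a,c)]))
E
```

```text
t: 13.85
t 13.85 bed xy [-0.1063 -0.2057] z 0.1595 yaw 1.57 F bed [-0.  -0.4] 0.8 w 0.0
[-0.0012  0.0012  0.0735] [ 0.001  0.001 -0.001]
```

View pics/s6.png

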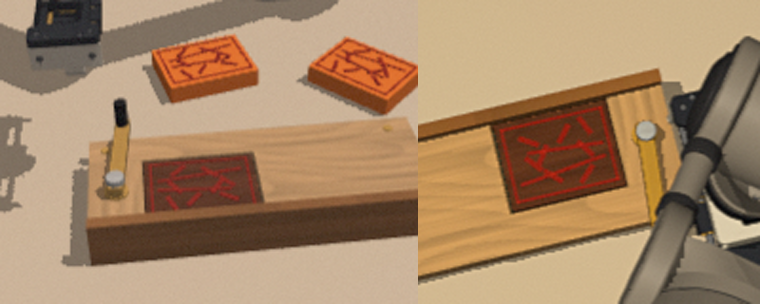

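The block is flush and centred in the pocket (scene half (200,185), top half (560,155)). The gripper is beyond the handle pin (120,112), so I'll descend and approach.

```bash
python3 -m pendant '[[[0,-0.001,0.001,0.04,0,0,0],[0,-0.001,0.001,0.073,0,0,0],[0,-0.001,0.001,0.073,0,0,0],[0,0.01,0.001,0.073,0,0,0],[0,0.018,0.001,0.073,0,0,0],[0,0.018,0.001,0.073,0,0,0]]]' |head -1; python3 -c "
from h import *
where();go(-.105,-.187,.086,1.5708)"
python3 -m pendant '[[[0,0.0106,-0.0014,0,0,0,0.1],[0,0.0212,-0.0017,0,0,0,0.2],[0,0.0319,-0.0009,0,0,0,0.3],[0,0.0424,0.0009,0,0,0,0.4],[0,0.0527,0.0037,0,0,0,0.5],[0,0.0626,0.0076,0,0,0,0.6],[0,0.0721,0.0125,0,0,0,0.7],[0,0.0811,0.0182,0,0,0,0.8]]]' |head -1; python3 -c "
from h import *
where()
t=.8;print(-.105*np.cos(t)-.019*np.sin(t),-.168+.105*np.sin(t)-.019*np.cos(t))"
```

```text
t: 14.7
t 14.7 bed xy [-0.1047 -0.1874] z 0.0869 yaw 1.572 F bed [-0.3 -0.7] -0.2 w 0.001
[ 0.0004 -0.0003  0.0009] [0.001 0.001 0.001]
t: 15.7
t 15.7 bed xy [-0.0869 -0.107 ] z 0.0864 yaw 0.767 F bed [-1.6 -1.6] 1.0 w 0.0
-0.0867839702085433 -0.10591503793314626
```

```bash
python3 -m pendant '[[[0,0.0106,-0.0014,0,0,0,0.1],[0,0.0212,-0.0017,0,0,0,0.2],[0,0.0319,-0.0009,0,0,0,0.3],[0,0.0424,0.0009,0,0,0,0.4],[0,0.0527,0.0037,0,0,0,0.5],[0,0.0626,0.0076,0,0,0,0.6],[0,0.0721,0.0125,0,0,0,0.7],[0,0.0811,0.0182,0,0,0,0.8]]]' |head -1; python3 -c "
from h import *
where()"
python3 -m pendant '[[[0,0.001,0,0,0,0,0],[0,0.001,0,0,0,0,0]]]' |head -1; python3 -c "
from h import *
where()"
```

```text
t: 16.7
t 16.7 bed xy [-0.0169 -0.0631] z 0.0861 yaw -0.032 F bed [-27.2  -3.5] 8.4 w 0.0
t: 16.95
t 16.95 bed xy [-0.0175 -0.063 ] z 0.0859 yaw -0.029 F bed [-9.6  1.6] 3.1 w 0.0
```

At the stop. I'll retreat along -x, lift, and check.

```bash
python3 -m pendant '[[[0,-0.03,0,0,0,0,0],[0,-0.06,0,-0.03,0,0,0],[0,-0.1,0,-0.08,0,0,0],[0,-0.15,0,-0.12,0,0,0],[0,-0.15,0,-0.12,0,0,0],[0,-0.15,0,-0.12,0,0,0]]]' |head -1; python3 - <<'E'
from h import *
import cv2
where()
c=optics.capture("top")[100:260,260:440,::-1]
a=optics.capture("scene")[200:360,200:420,::-1]
cv2.imwrite("pics/s7.png",np.hstack([cv2.resize(x,None,fx=1.9,fy=1.9,interpolation=cv2.INTER_CUBIC) for x in(a,c)]))
E
```

```text
t: 17.7
t 17.7 bed xy [-0.1647 -0.0594] z 0.2063 yaw -0.03 F bed [ 0.7 -0.6] -0.6 w 0.001
```

View pics/s7.png

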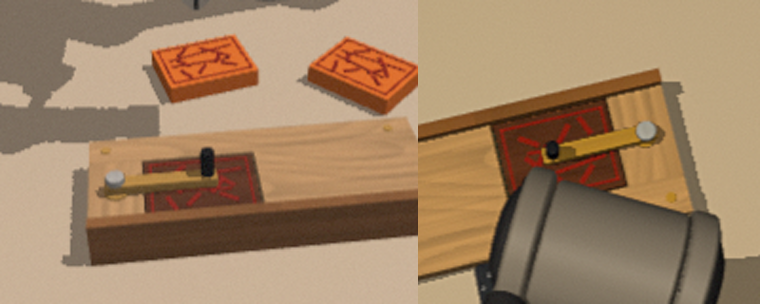

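The bar lies along the bed over the middle of the flush block (scene half: pivot (115,178), handle (207,162)), and the arm is clear of everything. Handing in.

```bash
python3 -c "
from bench import job
print(job.close_job())"
```

```text
the job is handed in; nothing more can be done
None
```

The job is handed in: in the last pictures the block is in the pocket flush with the deck, the clamp bar is against its stop over it, and the arm is clear; the hand-in returned no verdict.

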